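# Tip the doming block to its big hollow

## Robot

A 6-joint arm with a two-finger parallel gripper is mounted at the origin on the work surface. World frame = base frame: x ahead of the robot, y to its left, z up, the work surface at z = 0. Lengths are in m, angles in rad, forces in N, time in s.
With the tool pointing down it reaches from about 0.375 to 0.975 m from the base axis. Payload 3.8 kg.
Tool frame: the origin (TCP) lies between the finger pads; the fingertips stand robot.tip_extent ahead of it and the grasp point (between the pads) lies 6 mm ahead of it (robot.tip_extent is the distance from the TCP to the fingertips, in m); z points along the fingers, y is the direction in which the jaws open and shut (so a half turn about z gives the same grasp; the last joint's range is limited). The gripper opens to 88 mm and grips with 3 to 60 N. Pads are 18 mm wide; open, the fingers measure 123 mm over their backs; the gripper's body (75 mm by 187 mm) begins 45 mm behind the grasp point.
Start: joints at [1.235, 0.264, 1.604, -0, 1.274, -0.037], TCP at [0.199, 0.645, 0.264] pointing down, gripper open.
Joint ranges: [-2.63, 2.63], [-0.94, 2.18], [0.31, 2.57], [-1.31, 4.45], [0, 2.66], [-2.55, 2.55]. Speed limits (rad/s): [2.57, 2.57, 3.14, 3.14, 3.14, 3.14].

## Interface

Orientations are given as a unit quaternion [x, y, z, w].
In Python, from workcell import robot gives the robot as it stands. The module is installed in compiled form; this text tells all that it offers. Calls block until the motion is done:
- robot.move_to(position, orientation): joint-space move of the TCP to a pose.
- robot.line_to(position, frame=None, max_speed=0.15): straight line of the TCP; frame=None keeps the orientation; max_speed is the mean speed in m/s.
- robot.set_joints(angles): joint-space move.
- robot.command_gripper(opening, grasp_force=None): finger opening in m; grasp_force is the grip in N (None keeps the last); returns when the fingers have stopped.
- robot.dwell(seconds).
- robot.ik(position, orientation): joint angles nearest the present ones, or None.
- robot.state(): the state.
- robot.camera(name): name is "side" or "top" or "wrist"; returns a dict with "img" (420x560x3 uint8, red, green, blue), "range_z" (420x560 float32, m along the optical axis (not along the pixel's ray), 0 where there is no reading), "fx", "fy", "cx", "cy" (pixels), "view" (4x4, takes a point from world to camera coordinates). Camera axes: x right, y up, looking along -z (the intrinsics and any distortion apply to the point x, -y, -z); pixel columns grow to the right and rows downward; lengths in m; the calibration is good to about 2 mm. A picture is of the moment at which its call begins.
A pose or a line that the arm cannot do raises robot.IKError and nothing moves.
- robot.hand_in(): hands the job in, once; it reports no verdict.
The state is a dict: "clock": time; "qpos": joint angles; "dq": joint speeds; "tau": joint torques, N m; "eef_pos": TCP position; "tool_rot": TCP orientation; "force": force on the tool from outside, world axes, zero at the start; "wrist_torque": the same for the moment, N m; "gripper_width": finger opening in m.
Only numpy, scipy, OpenCV 4.12 (cv2) and the standard library are available. Lean on these libraries where they do the work, as an engineer would, in place of code of your own. Each camera call takes 0.05 s, during which the arm holds its last target.

## Task

The next copper blank needs the one big hollow of the steel doming block, which now faces sideways. Tip the block over on its rubber pad by pushing it with the fingertips, so that the big hollow looks straight up, and push it along so that it stands flat in the middle of the pad. Do not lift or carry the block, and leave the punch stand, the hammer and the dish where they are.

Things in the scene. Friction and masses are not known exactly. Their poses are not given: they have to be found in the camera images.
- doming_block: Loose steel cube, 50 mm edge, about 0.9 kg, dark hollows in all faces; origin at its centre, axes along its edges. Its +x face has the one big hollow and looks sideways at first: away from the robot, turned up to 72 degrees to the robot's right or 37 to its left; +z (9 hollows) is on top. The other faces have 4 to 16 hollows of 8 to 20 mm. Tipped past 45 degrees, it falls over, 50 mm further on.
- big_hollow (a point): Centre of the mouth of the big hollow, in the plane of that face, 25 mm from the cube's centre along the block's +x axis. The hollow is 34 mm across and 8 mm deep, in the middle of the face, with a flat rim 8 mm high above and below it.
- rubber_pad: Fixed black rubber pad, 220 x 220 x 10 mm, flat on the bench; origin at the centre of its underside, x and y along its edges. The block stands on its top, 10 mm above the bench. It is grippy (friction about 0.8 to 1.0): pushed in its upper quarter the block tips about its far lower edge, pushed in its lowest third it slides.
- punch_stand: Loose wooden block 130 x 55 x 28 mm with six steel doming punches standing in it, 75 mm high in all, 250 to 290 mm from the pad's middle on its left or right; origin at the centre of its underside, x along its length. To be left alone.
- chasing_hammer: Loose hammer 240 mm long with wooden handle, lying on the bench on the other side of the pad, 250 to 290 mm from the pad's middle; origin on the bench near its middle, x along the handle towards the head. To be left alone.
- blank_dish: White china dish, 92 mm across and 24 mm high, with copper blanks in it, beyond the pad 205 to 225 mm from its middle; origin at the centre of its underside. To be left alone.

How it is judged:
At the end, for the whole second after the job is handed in: The block stands still and flat on the pad (within 3.5 degrees) with the face of the one big hollow on top, its centre within 20 mm of the pad's middle seen from above (angle between doming_block's own x axis and vertical below 0.06 rad and height (world z) of big_hollow between 0.055 and 0.064 m and horizontal distance between doming_block and rubber_pad below 0.02 m and linear speed of doming_block below 0.02 m/s); the robot touches nothing.
It fails at once if the block is lifted off the pad while level (more than 6 mm) (height (world z) of doming_block above 0.041 m and (angle between doming_block's own z axis and vertical below 0.12 rad or angle between doming_block's own x axis and vertical below 0.12 rad)).
It fails at once if the block is lifted: its centre rises more than 6 mm above what tipping it over an edge needs (51 mm above the bench) (height (world z) of doming_block above 0.051 m).
It fails at once if the punch stand is shifted by more than 15 mm or tipped (distance of punch_stand from where it was at the start of the episode above 0.015 m or angle between punch_stand's own z axis and vertical above 0.25 rad).
It fails at once if the hammer is shifted by more than 15 mm (distance of chasing_hammer from where it was at the start of the episode above 0.015 m).
It fails at once if the dish is shifted by more than 15 mm or tipped (distance of blank_dish from where it was at the start of the episode above 0.015 m or angle between blank_dish's own z axis and vertical above 0.25 rad).
It also fails if it takes over 64 s, if anything falls off the work surface, if the arm or the gripper's body presses on something with over 40 N, if the wrist force passes 120 N, or if a joint passes its speed limit or range.

## Working session

There is one attempt and no reset: what is moved stays moved. The work goes in short steps, each a Python script; the robot and the scene stay as the last script left them, time stands still between calls to the robot, and variables do not carry over. Pictures are saved under pics/ and viewed, and the job is handed in when it is done.

```bash
mkdir -p pics; ls; python3 - <<'E'
from workcell import robot
import cv2,numpy as np
s=robot.state(); print(s, robot.tip_extent)
for n in ("top","side"):
    c=robot.camera(n); cv2.imwrite(f"pics/{n}0.png",c["img"][:,:,::-1]); np.savez(f"{n}0.npz",**c)
    print(n,c["fx"],c["fy"],c["cx"],c["cy"],c["view"],c.keys())
E
```

```text
pics
{'clock': 0.0, 'qpos': array([ 1.23509773e+00,  2.64761454e-01,  1.60532305e+00, -3.22428940e-05,
        1.27369731e+00, -3.69422398e-02]), 'dq': array([ 1.66352425e-03,  3.53274194e-04,  4.93368078e-06, -1.10577813e-03,
       -6.51895644e-04, -5.83237262e-04]), 'tau': array([ 1.70668154e-03, -5.02130091e+01, -3.56861401e+01,  7.31417234e-02,
        2.98516592e-02, -1.57799818e-04]), 'eef_pos': array([0.19850356, 0.64448954, 0.26240986]), 'tool_rot': array([ 1.48818490e-01,  9.88863923e-01, -1.07849026e-03, -1.87621397e-04]), 'force': array([-0.77580477,  0.75825097, -0.70530601]), 'wrist_torque': array([-0.0087392 ,  0.00875646,  0.03881919]), 'gripper_width': 0.08819528117138027} 0.025
top 450.8991029382946 450.8991029382946 282.54768681222544 208.64296566525286 [[ 0.01370243 -0.99923855  0.03653161  0.03176852]
 [ 0.98397363  0.01997115  0.17719211 -0.61326957]
 [-0.17778677  0.03351818  0.98349804 -0.86931219]
 [ 0.          0.          0.          1.        ]] dict_keys(['img', 'range_z', 'fx', 'fy', 'cx', 'cy', 'view'])
side 389.99849063257693 389.99849063257693 284.60593902806306 214.34186201570364 [[ 0.68471028 -0.72871224 -0.01225995 -0.40301338]
 [ 0.44877394  0.40830178  0.7949161  -0.34493156]
 [-0.57425933 -0.54978917  0.60659549 -0.48782426]
 [ 0.          0.          0.          1.        ]] dict_keys(['img', 'range_z', 'fx', 'fy', 'cx', 'cy', 'view'])
```

View pics/top0.png

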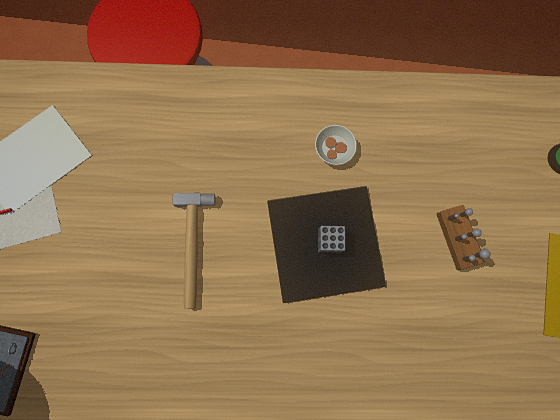

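View pics/side0.png

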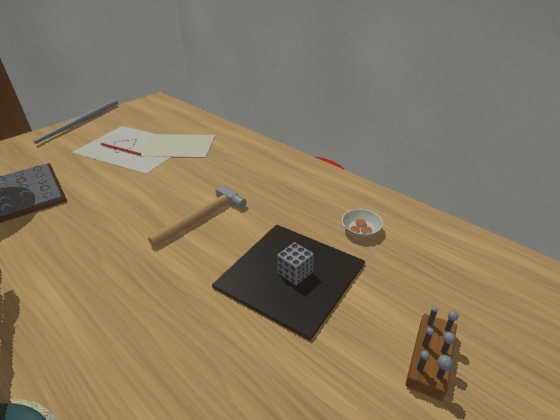

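```bash
cat > h.py <<'E'
import numpy as np,cv2
def cloud(c):
    z=c["range_z"]; v,u=np.mgrid[:z.shape[0],:z.shape[1]]
    P=np.stack([(u-c["cx"])/c["fx"]*z,-(v-c["cy"])/c["fy"]*z,-z],-1)
    V=c["view"]; R,t=V[:3,:3],V[:3,3]
    return (P-t)@R, z>0
def cen(c,lo,hi,roi):
    W,ok=cloud(c); x0,x1,y0,y1=roi
    m=ok&(W[...,2]>lo)&(W[...,2]<hi)&(W[...,0]>x0)&(W[...,0]<x1)&(W[...,1]>y0)&(W[...,1]<y1)
    return W[m],m
def proj(c,p):
    q=c["view"][:3,:3]@np.asarray(p)+c["view"][:3,3]
    return c["cx"]+c["fx"]*q[0]/-q[2], c["cy"]-c["fy"]*q[1]/-q[2]
def unproj(c,u,v,z):
    R,t=c["view"][:3,:3],c["view"][:3,3]
    o=-R.T@t; d=R.T@np.array([(u-c["cx"])/c["fx"],-(v-c["cy"])/c["fy"],-1])
    return o+d*(z-o[2])/d[2]
E
python3 - <<'E'
from h import *
for n in ("top","side"):
    c=dict(np.load(n+"0.npz")); R,t=c["view"][:3,:3],c["view"][:3,3]
    print(n,"cam",-R.T@t)
    P,m=cen(c,0.045,0.075,(.35,.8,-.15,.2)); print(len(P),P.mean(0),P.min(0),P.max(0),cv2.minAreaRect((P[:,:2]*1000).astype(np.float32)))
    im=c["img"][:,:,::-1]
    ys,xs=np.nonzero(m); cx,cy=int(xs.mean()),int(ys.mean()); print(cx,cy)
    cv2.imwrite(f"pics/{n}crop0.png",cv2.resize(im[cy-25:cy+35,cx-40:cx+40],None,fx=10,fy=10,interpolation=cv2.INTER_CUBIC))
c=dict(np.load("top0.npz")); g=c["img"].max(2)
m=((g<60)).astype(np.uint8); m[:150]=0;m[320:]=0;m[:,:250]=0;m[:,400:]=0
W,ok=cloud(c); Q=np.array([unproj(c,u,v,0.01) for v,u in np.argwhere(m)])
r=cv2.minAreaRect((Q[:,:2]*1000).astype(np.float32)); print("pad",r)
for u,v in [(268,201),(366,187),(385,287),(285,302)]: print(unproj(c,u,v,.01))
for nm,(u,v,z) in dict(hamhead=(195,199,.02),hamend=(190,307,.02),dish=(336,145,.02),ps=(464,238,.03)).items(): print(nm,unproj(c,u,v,z))
E
```

```text
top cam [0.44845357 0.07312979 0.96247281]
620 [ 0.5538672  -0.05881784  0.05744771] [ 0.52942905 -0.08364778  0.0450982 ] [ 0.57873094 -0.03433412  0.064143  ] ((554.0802001953125, -58.99476623535156), (49.29814529418945, 49.31512451171875), 0.011473373509943485)
332 237
side cam [ 0.15060606 -0.42104511  0.56516272]
647 [ 0.55021647 -0.06365216  0.05603069] [ 0.52763465 -0.08619472  0.04502056] [ 0.57894926 -0.03564716  0.06119075] ((553.3287963867188, -60.98705291748047), (51.045230865478516, 50.395450592041016), 0.9952229261398315)
294 256
pad ((548.33447265625, -52.018798828125), (217.7263641357422, 218.64871215820312), 9.698427200317383)
[0.63670577 0.07221727 0.01      ]
[ 0.67230308 -0.14082867  0.01      ]
[ 0.45783234 -0.17685763  0.01      ]
[0.42429882 0.03289408 0.01      ]
hamhead [0.63581091 0.22682438 0.02      ]
hamend [0.41214672 0.2261926  0.02      ]
dish [ 0.76285165 -0.07419879  0.02      ]
ps [ 0.56186897 -0.34247404  0.03      ]
```

The block sits at yaw ≈ 0 at about (0.554, -0.060), so the big hollow faces +x. The pad middle is at (0.548, -0.053). I'll tip the block towards the robot with two fingertips straddling the hollow, then slide it back along +x.

```bash
python3 - <<'E'
from workcell import robot
from h import *
Q=[0,1,0,0]; 
print(robot.ik([.615,-.06,.2],Q))
robot.move_to([.615,-.06,.2],Q)
robot.command_gripper(0.038)
print(robot.state()["gripper_width"])
# tip at h=44 -> z=.054, TCP .079
robot.line_to([.615,-.06,.079])
s0=robot.state(); print(s0["eef_pos"],s0["force"],s0["qpos"])
x=.600
while x>.580:
    robot.line_to([x,-.06,.079],max_speed=.04); s=robot.state(); df=s["force"]-s0["force"]
    print(round(x,4),s["eef_pos"],df.round(2))
    if df[0]>2.0: break
    x-=.002
c=robot.camera("side"); cv2.imwrite("pics/side1.png",c["img"][:,:,::-1]); print(s["clock"])
cv2.imwrite("pics/side1c.png",cv2.resize(c["img"][180:330,200:400,::-1],None,fx=4,fy=4,interpolation=2))
E
```

```text
[-1.37560597e-01  2.03817242e-01  1.79819199e+00 -4.44089210e-16
  1.13958342e+00 -1.70835692e+00]
0.03828289323242918
[ 0.6158895  -0.06012943  0.07997317] [ 0.71161262 -0.29642982 -0.25520197] [-1.37570908e-01  3.29671409e-01  1.88493899e+00  5.69332275e-07
  9.25230056e-01 -1.70836588e+00]
0.6 [ 0.59978346 -0.0600254   0.07920723] [-0.39  0.25  0.69]
0.598 [ 0.59798289 -0.06000098  0.07898267] [-0.68  0.74  0.39]
0.596 [ 0.59586438 -0.06001665  0.07890624] [-0.79 -0.03  1.04]
0.594 [ 0.59381115 -0.05999224  0.0789322 ] [-0.8   0.48 -0.1 ]
0.592 [ 0.59185448 -0.0599777   0.0789853 ] [ 0.11 -0.87  0.62]
0.59 [ 0.58984591 -0.06000406  0.07896754] [-0.54  0.51 -0.17]
0.588 [ 0.58857202 -0.06007577  0.07928691] [1.33 0.92 0.33]
0.586 [ 0.58765882 -0.06011906  0.08005828] [ 5.13 -0.09  1.75]
7.0833
```

View pics/side1c.png

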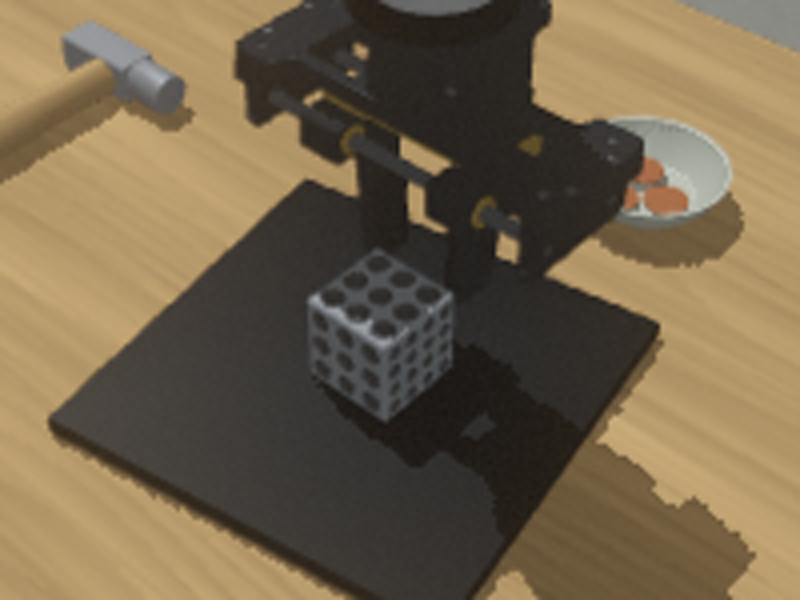

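The fingers straddle the upper part of the far face (crop about (385,240) and (465,290)), and contact force has started. Next comes the tipping arc about the near lower edge.

```bash
python3 - <<'E'
from workcell import robot
from h import *
for d in range(6,55,6):
    t=np.radians(d)
    x=.538+.05*np.cos(t)-.044*np.sin(t); z=.035+.05*np.sin(t)+.044*np.cos(t)
    robot.line_to([x,-.06,z],max_speed=.04); s=robot.state()
    print(d,np.round([x,z],4),s["eef_pos"].round(4),s["force"].round(1),s["clock"])
    if d in(24,36):
        c=robot.camera("side"); cv2.imwrite(f"pics/side2_{d}.png",cv2.resize(c["img"][180:330,200:400,::-1],None,fx=2,fy=2,interpolation=2))
robot.dwell(.3)
c=robot.camera("side")
cv2.imwrite("pics/side2c.png",cv2.resize(c["img"][180:330,200:400,::-1],None,fx=4,fy=4,interpolation=2))
a=cv2.imread("pics/side2_24.png");b=cv2.imread("pics/side2_36.png");cv2.imwrite("pics/side2ab.png",np.hstack([a,b]))
E
```

```text
6 [0.5831 0.084 ] [ 0.5834 -0.0601  0.0842] [ 3.9 -0.   0.7] 7.425
12 [0.5778 0.0884] [ 0.5779 -0.0601  0.0886] [ 3.9 -1.3  1.3] 7.75
18 [0.572  0.0923] [ 0.5718 -0.06    0.0925] [ 3.6 -0.5  1.7] 8.075
24 [0.5658 0.0955] [ 0.5655 -0.06    0.0957] [3.4 0.4 1.5] 8.4
30 [0.5593 0.0981] [ 0.5589 -0.06    0.0982] [ 1.3 -0.6  2.4] 8.775
36 [0.5526 0.1   ] [ 0.5517 -0.0599  0.0996] [ 0.6 -0.2  1.5] 9.1
42 [0.5457 0.1012] [ 0.5447 -0.0599  0.1006] [-0.6  0.4 -0.5] 9.475
48 [0.5388 0.1016] [ 0.5384 -0.06    0.1015] [-0.3  0.2 -0.5] 9.8
54 [0.5318 0.1013] [ 0.5314 -0.06    0.1012] [-0.5 -0.4 -0.4] 10.125
```

View pics/side2c.png

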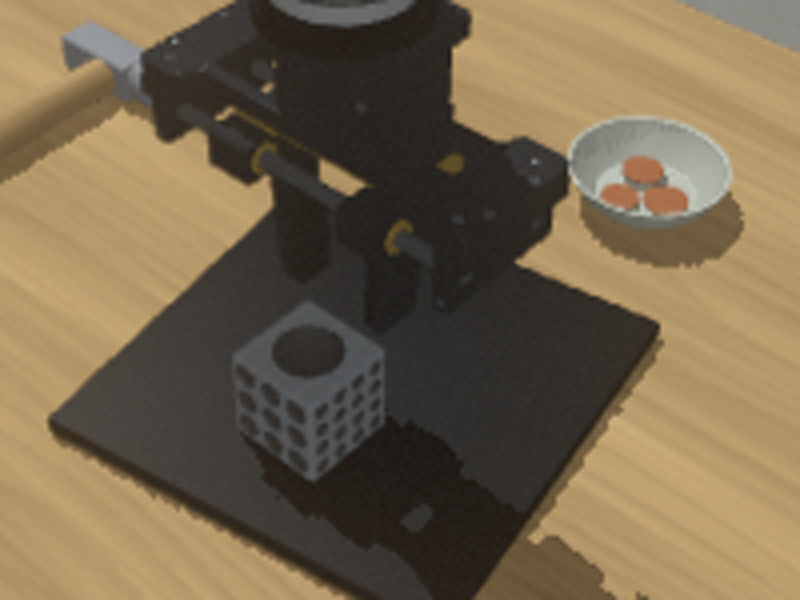

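View pics/side2ab.png

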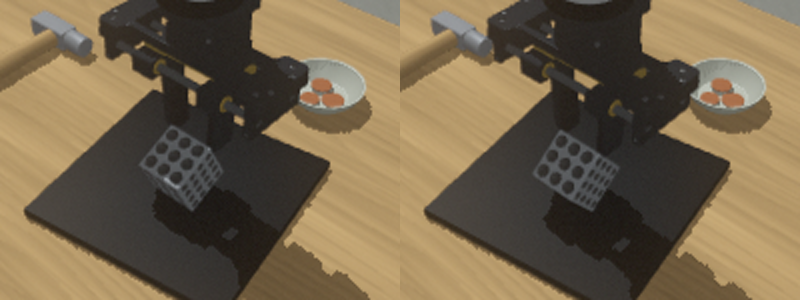

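The block has tipped and the big hollow (crop (308,350)) looks up. I'll raise the arm, move to the near side and measure.

```bash
python3 - <<'E'
from workcell import robot
from h import *
robot.line_to([.54,-.06,.18]); robot.line_to([.43,-.06,.18])
for n in("side","top"):
    c=robot.camera(n)
    P,m=cen(c,0.052,0.068,(.45,.6,-.12,.0)); print(n,len(P),P.mean(0),cv2.minAreaRect((P[:,:2]*1000).astype(np.float32)))
    np.savez(n+"2.npz",**c); cv2.imwrite(f"pics/{n}3c.png",cv2.resize(c["img"][180:330,200:400,::-1],None,fx=4,fy=4,interpolation=2))
print(robot.state()["clock"])
for p in([.40,-.06,.2],[.44,-.06,.04]): print(robot.ik(p,[0,1,0,0]))
E
```

```text
side 554 [ 0.50284028 -0.06157379  0.05734985] ((503.8985900878906, -60.60992431640625), (51.55624771118164, 50.45317077636719), 0.9338223338127136)
top 509 [ 0.50703602 -0.05651946  0.05714333] ((505.37396240234375, -58.75064468383789), (48.452178955078125, 48.82988357543945), 0.33861610293388367)
12.1333
[-2.10490186e-01 -2.18098017e-01  2.21712937e+00 -4.44089210e-16
  1.14256130e+00 -1.78128651e+00]
[-1.91629118e-01  9.56797018e-02  2.27268443e+00 -4.44089210e-16
  7.73228517e-01 -1.76242544e+00]
```

View pics/top3c.png

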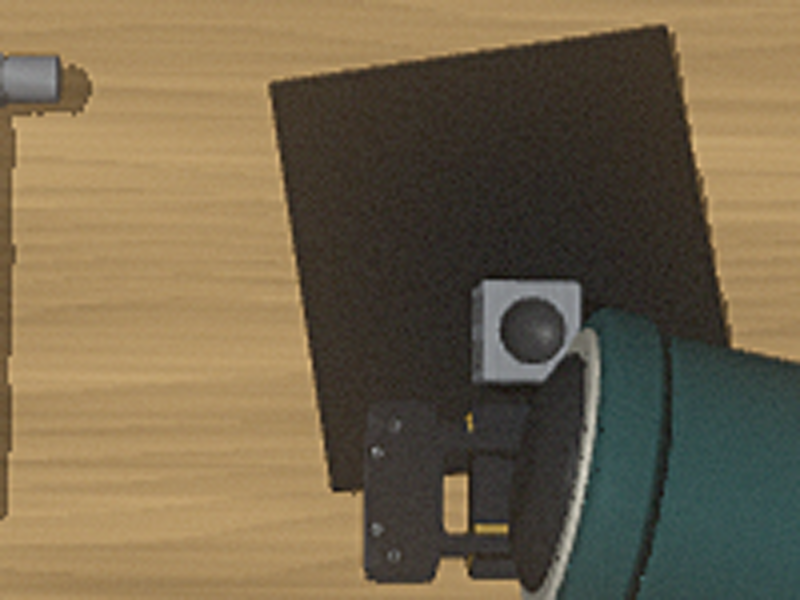

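```bash
python3 - <<'E'
from workcell import robot
from h import *
robot.line_to([.445,-.06,.18]); robot.line_to([.445,-.06,.042],max_speed=.08)
s=robot.state(); print(s["eef_pos"],s["force"])
robot.line_to([.466,-.06,.042],max_speed=.05)
for x in(.478,.490,.502,.514):
    robot.line_to([x,-.06+.007*np.clip((x-.47)/.044,0,1),.042],max_speed=.03)
    s=robot.state(); print(x,s["eef_pos"].round(4),s["force"].round(1),s["clock"])
robot.line_to([.48,-.053,.042],max_speed=.05); robot.line_to([.44,-.053,.10]); robot.line_to([.42,-.053,.2])
for n in("side","top"):
    c=robot.camera(n)
    P,m=cen(c,0.052,0.068,(.47,.64,-.12,.02)); print(n,len(P),P.mean(0),cv2.minAreaRect((P[:,:2]*1000).astype(np.float32)))
    cv2.imwrite(f"pics/{n}4c.png",cv2.resize(c["img"][180:330,200:400,::-1],None,fx=4,fy=4,interpolation=2))
print(robot.state()["clock"])
E
```

```text
[ 0.44543559 -0.06008735  0.04246518] [-0.28164656  0.34108916 -0.36657392]
0.478 [ 0.4723 -0.0591  0.0416] [-19.7  -4.   20.5] 15.375
0.49 [ 0.4857 -0.0568  0.0414] [-13.2  -2.2  11.6] 15.9333
0.502 [ 0.4983 -0.0549  0.0412] [-10.2  -1.    7.5] 16.4917
0.514 [ 0.5107 -0.053   0.0411] [-8.  -2.4  5.8] 17.05
side 510 [ 0.54254265 -0.05524237  0.05721483] ((544.0465698242188, -53.86412811279297), (50.952754974365234, 51.50435256958008), 89.93716430664062)
top 558 [ 0.54480982 -0.05237122  0.05749881] ((544.8480224609375, -52.41360855102539), (49.52626419067383, 50.41734313964844), 89.2162857055664)
19.4333
```

View pics/top4c.png

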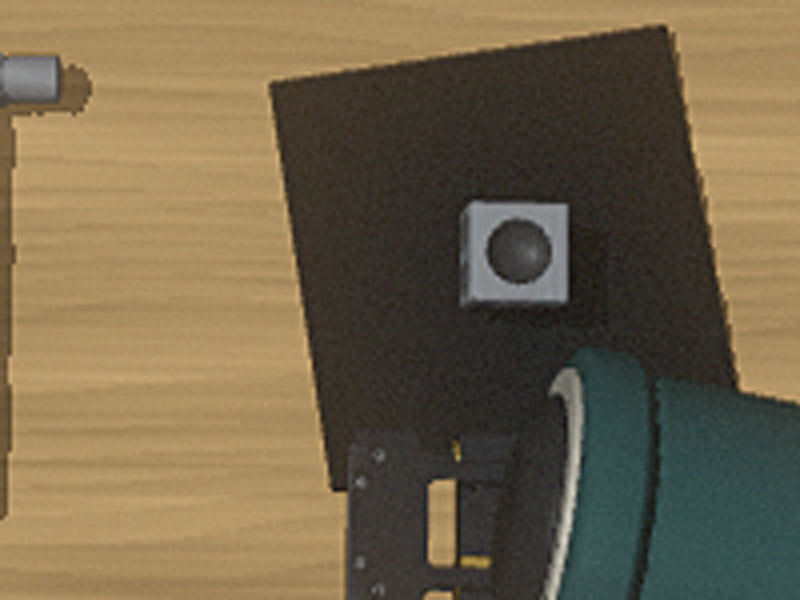

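View pics/side4c.png

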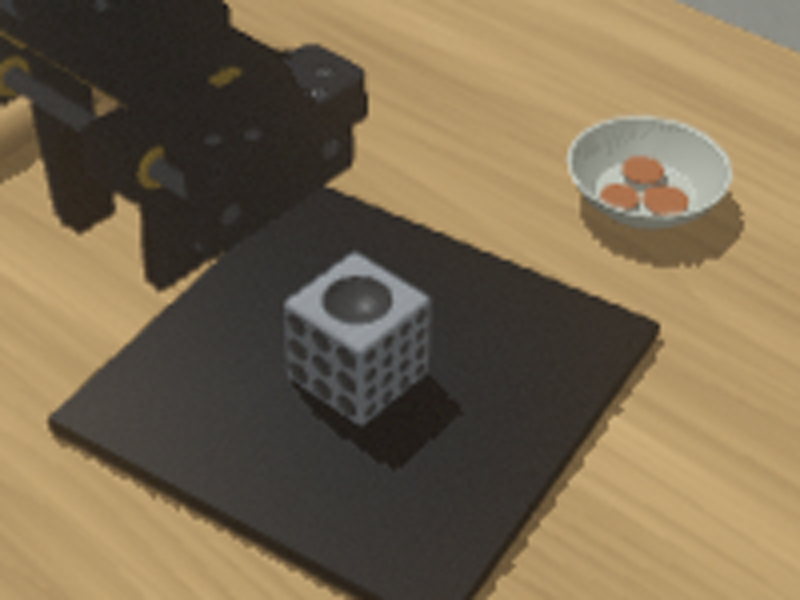

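The block stands flat with the big hollow up (top crop (519,250), side crop (357,300)). Its centre is about (0.544, -0.053), some 4 mm from the pad middle, and the arm is clear, so I'm handing in.

```bash
python3 -c "
from workcell import robot
robot.hand_in(); print(robot.state()['clock'])"
```

```text
the job is handed in; nothing more can be done
the job is handed in; nothing more can be done
```

I tipped the block towards the robot by pushing its far face with two open fingertips on either side of the big hollow. I then slid it about 41 mm back along the pad with a low push, lifted the arm clear and handed the job in at about 19.4 s. No verdict was reported.

- **Final position:** the last pictures show the big hollow on top and the block standing flat. Its centre is at about (0.544–0.545, -0.052 to -0.054), roughly 4 mm from the pad middle at (0.548, -0.053). The two cameras agreed to within about 2 mm.
- **Tilt:** I judged flatness from the pictures and did not compute a tilt angle.
- **Forces:** during the slide the force on the tool was about 28 N at the highest reading, against the 120 N limit.
- **Other objects:** the arm never went near the dish, hammer or punch stand. The dish and the hammer's head look unmoved in the last pictures; I did not re-measure any of the three, and the punch stand was outside the final crops.

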